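# Shut the coffee mill's drawer and give the crank one turn

## Task

Get the box coffee mill that stands before you (not the one at the far left end of the island) grinding: first push its little drawer fully home so that the grounds will fall into it, and only then push the crank's wooden knob round with your fingertips through one full turn, clockwise seen from above, so that the knob comes back to about where it started. Only push - do not grip or lift anything - and be gentle enough that the mill, which stands loose on the worktop, stays upright and where it is; leave the teaspoon, tin and walnut beside it alone.

Things in the scene. Friction and masses are not known exactly. Their poses are not given: they have to be found in the camera images.
- mill: Wooden box coffee mill, metal hopper on top, loose on the worktop, 0.76-1 kg; slides at 4 to 6 N of push. Origin on its underside; x to its back, y to its left, z up; drawer in its -x face, turned roughly to the robot. In this frame (mm): base plate x -57..67, y -40..84; box 110 high, its top board's front edge at x -53; round hopper about the crank axis, to 146 high, radius 40.
- mill_drawer (a joint): How far the drawer stands out of the mill (m): 0 fully home, growing as it comes out along the mill's -x. Starts 0.018 to 0.04. It slides stiffly (about 1.6 N) and stays where it is left; its stop at 0 is rigid.
- drawer_knob (a point): Foremost point of the drawer's round knob (16 mm across, centre 35 mm above the worktop, standing 19 mm out from the drawer front). It moves with the drawer along the mill's x; drawer home, it lies at mill x -67, y 22, z 35 mm. The box above it leaves room for the gripper only if the tool leans back, away from the mill, by 20 degrees or more.
- mill_crank (a joint): Angle of the crank (rad) about the vertical axis through point crank_axis. At 0 the arm points along the mill's -y; the value FALLS as the crank turns clockwise seen from above, one full turn being -6.283. Starts between -0.5 and 1.5. No end stop; light (0.06 N m, under 1 N at the knob) and it stays where it is left.
- crank_axis (a point): Point fixed in the mill on the crank's vertical axis (mill x 5, y 22 mm), at the mid height of the knob, 196.5 mm above the worktop.
- crank_knob (a point): Centre of the crank's dark wooden knob, which travels on a horizontal circle of radius 92 mm about crank_axis: 27 mm across, from 180 to 213 mm above the worktop. It stands on the end of a flat metal arm 13 mm wide at 160 to 172 mm height that runs to the axis.
- teaspoon: Steel teaspoon 137 mm long, 13 high, lying to the left of the mill; leave it alone. Origin under its middle.
- spice_tin: Small round tin, 46 mm across and 48 high, to the left of the mill; leave it alone. Origin under its middle.
- walnut: Walnut in its shell, 38 x 33 x 28 mm, close to the right of the mill, under the crank's circle; leave it alone. Origin on its underside.

How it is judged:
On the way, in this order (a step that is already met when the one before it is completed fails the run):
1. the drawer is pushed fully home (within 4 mm) while the crank still stands where it started (value of joint mill_drawer below 0.004 m and distance of crank_knob from where it was at the start of the episode below 0.04 m), for 0.2 s.
2. the crank is at the far side of its circle from where it started, half a turn on clockwise (distance of crank_knob from where it was at the start of the episode above 0.165 m and value of joint mill_crank below -1 rad and value of joint mill_drawer below 0.006 m).
At the end, for the whole second after the job is handed in: The drawer is home within 6 mm, the crank has made one full clockwise turn with the knob at rest within 35 mm of where it started, and the mill stands upright and still within 30 mm of its starting place (value of joint mill_drawer below 0.006 m and value of joint mill_crank between -7.3 and -4.2 rad and distance of crank_knob from where it was at the start of the episode below 0.035 m and angle between mill's own z axis and vertical below 0.05 rad and distance of mill from where it was at the start of the episode below 0.03 m and linear speed of mill below 0.02 m/s and velocity of joint mill_crank between -0.1 and 0.1 rad/s); the robot touches nothing.
It fails at once if the mill is lifted, tipped or shoved more than 30 mm (height (world z) of mill above 0.015 m or angle between mill's own z axis and vertical above 0.15 rad or distance of mill from where it was at the start of the episode above 0.03 m).
It fails at once if a part of the mill is gripped or pushed roughly (fingers on it with more than 18 N) (contact force between the fingers and mill above 18 N).
It fails at once if the crank is turned while the drawer still stands open (value of joint mill_drawer above 0.008 m and distance of crank_knob from where it was at the start of the episode above 0.06 m).
It fails at once if the crank is turned the wrong way or wound on past the one turn (value of joint mill_crank above 2.2 rad or value of joint mill_crank below -7.3 rad).
It fails at once if the teaspoon, the tin or the walnut is shifted by more than 15 mm (distance of any of teaspoon, spice_tin, walnut from where it was at the start of the episode above 0.015 m).
It also fails if it takes over 67 s, if anything falls off the work surface, if the arm or the gripper's body presses on something with over 40 N, if the wrist force passes 120 N, or if a joint passes its speed limit or range.

## Robot

A 6-joint arm with a two-finger parallel gripper is mounted at the origin on a cart in front of the work surface, level with it; the furniture and walls round the work are solid. World frame = base frame: x ahead of the robot, y to its left, z up, the work surface at z = 0. Lengths are in m, angles in rad, forces in N, time in s.
With the tool pointing down it reaches from about 0.225 to 0.725 m from the base axis. Payload 3.1 kg.
Tool frame: the origin (TCP) lies midway between the tips of the shut fingers; the grasp point (between the pads) lies ctrl.hold_point_z behind it (ctrl.hold_point_z is the distance from the TCP to the grasp point, in m); z points along the fingers, y is the line along which they close (so a half turn about z gives the same grasp; the last joint's range is limited). The gripper opens to 85 mm and grips with 20 to 120 N. Pads are 22 mm wide; open, the fingers measure 114 mm over their backs; the gripper's body (76 mm by 85 mm) begins 54 mm behind the grasp point. The pads swing forward as they close: fully open they stand 13 mm farther back than shut.
Start: joints at [-1.283, 0.048, 0.099, 1.622, 0, 1.443], TCP at [0.212, -0.48, 0.231] pointing down, gripper open.
Joint ranges: [-2.91, 2.91], [-0.99, 1.94], [-1.21, 1.42], [-2.12, 2.29], [-1.49, 1.47], [-3.14, 3.14]. Speed limits (rad/s): [2.79, 2.79, 3.14, 3.14, 3.14, 3.14].

## Interface

Orientations are given as [roll, pitch, yaw] about the fixed x, y, z axes, in that order (R = Rz(yaw) Ry(pitch) Rx(roll)).
In Python, from station import ctrl gives the robot as it stands.
- The arm moves only by the tool send_rows, never from a script. Its argument "moves" is a list of rows, each a list of 7 numbers: the shift along the tool's x, y, z in m, then the turn, a rotation vector about the tool's x, y, z in rad, then the finger opening in m, from 0 to 0.0854. In form: [[x, y, z, ax, ay, az, claw], ...]. A call has 1 to 12 rows; each row shifts and turns the commanded pose from where the row before left it, along the tool's axes as they then stand; what a row does not reach is not made up. A row lasts 1/10 s, in which the tool goes at most 50 mm and 8.59 degrees, less where a joint would pass 70% of its speed; a pose out of reach is approached as far as the arm can. A call is refused whole if a number of a shift passes 0.05 or a number of a turn 0.15, either way. A call with a gripper value outside its range is refused whole. The fingers move at their own pace and stop on an object; "squeeze" is the grip in N (left out, the last holds). Time passes only in rows, so rows that do not move let the fingers close. It gives the time, the measured TCP pose, the force, the opening and the grip force at its end, in the units of the state.
- ctrl.get_state(): the state, without advancing time (a new reading comes with each control period).
- ctrl.grab_frame(name): name is "scene" or "top" or "wrist"; returns a dict with "color" (400x640x3 uint8, blue, green, red), "fx", "fy", "cx", "cy" (pixels), "k1" (the pictures are not rectified: a ray, as slopes to the right and down, at radius r is drawn at 1 + k1 r^2 times it, then the intrinsics apply), "rvec" (rotation vector, rad) and "tvec" (3), from world to camera coordinates, as OpenCV has them. Camera axes: x right, y down, z forward; pixel columns grow to the right and rows downward; lengths in m; the calibration is good to about 2 mm. A picture is of the moment at which its call begins. There is no depth.
- ctrl.close_job(): hands the job in; it is judged then, once.
Trained networks look in a picture, given as the dict that the camera call returned (one of the last four; its "shot" number tells which), for a name from the list of things; names that differ only in an ending like _2 or _b are one class to them, and where a whole thing is asked for, a point or a joint stands for the part that bears it (a point fixed in the world has none). Each returns a list of dicts, best first, with "confidence" (0 to 1); they miss things now and then, are a little off and sometimes report something else, mostly with a low value. They report only what shows in the picture. A call takes as long as a camera call.
- ctrl.find_in(picture, name): "xy" ([column, row] in pixels, amid what is visible of it).
The state is a dict: "time_s": time; "joint_positions": joint angles; "joint_velocities": joint speeds; "tau": joint torques, N m; "tool_pos": TCP position; "tcp_rot": TCP orientation; "wrist_force": force on the tool from outside, world axes, zero at the start; "ft_torque": the same for the moment, N m; "grip_width": finger opening in m; "grip_force": force on a finger pad.
Only numpy, scipy, OpenCV 4.12 (cv2) and the standard library are available. Lean on these libraries where they do the work, as an engineer would, in place of code of your own. Each camera call takes 0.05 s, during which the arm holds its last target. There are 200 camera calls.

## Working session

There is one attempt and no reset: what is moved stays moved. The work goes in short steps, Python scripts to look and compute and a tool call to move; the robot and the scene stay as the last step left them, time stands still between calls to the robot, and variables do not carry over. Pictures are saved under pics/ and viewed, at most 10 in all, crops included, and the job is handed in when it is done.

Besides the shell and the picture viewer there is one more tool, called after "Request:" as name(argument=value, ...) on one line, values as JSON. send_rows: Moves the arm, as the interface text tells. Its arguments: {"type":"object","properties":{"moves":{"type":"array","items":{"type":"array","items":{"type":"number"}}},"squeeze":{"type":"number"}},"required":["moves"]}

```bash
mkdir -p pics; ls; cat > h.py <<'E'
import numpy as np, cv2
from station import ctrl
from scipy.spatial.transform import Rotation as R
def ray(f,xy):
    K=np.array([[f['fx'],0,f['cx']],[0,f['fy'],f['cy']],[0,0,1.]])
    p=cv2.undistortPoints(np.array([[xy]],float),K,np.array([f['k1'],0,0,0,0.]))[0,0]
    Rm=R.from_rotvec(np.ravel(f['rvec'])).as_matrix(); t=np.ravel(f['tvec'])
    return -Rm.T@t, Rm.T@np.array([p[0],p[1],1])
def atz(f,xy,z):
    o,d=ray(f,xy); return o+d*(z-o[2])/d[2]
def proj(f,P):
    K=np.array([[f['fx'],0,f['cx']],[0,f['fy'],f['cy']],[0,0,1.]])
    return cv2.projectPoints(np.array(P,float).reshape(-1,1,3),np.ravel(f['rvec']).astype(float),np.ravel(f['tvec']).astype(float),K,np.array([f['k1'],0,0,0,0.]))[0][:,0]
E
python3 - <<'E'
from h import *
fs={n:ctrl.grab_frame(n) for n in('scene','top')}
H=dict(crank_knob=.1965,drawer_knob=.035,mill=.07,teaspoon=.006,spice_tin=.024,walnut=.014,crank_axis=.1965)
for n,f in fs.items():
    cv2.imwrite(f'pics/{n}.png',f['color']); print(n,'cam',ray(f,[320,200])[0].round(3))
    for k,z in H.items():
        for d in ctrl.find_in(f,k)[:3]: print(n,k,np.round(d['xy'],1),round(d['confidence'],2),atz(f,d['xy'],z).round(3))
s=ctrl.get_state();print(s); print(ctrl.hold_point_z)
E
```

```text
pics
scene cam [0.189 0.743 0.594]
scene crank_knob [363.6 147.2] 0.66 [ 0.512 -0.013  0.197]
scene drawer_knob [349.8 220.2] 0.93 [0.519 0.033 0.035]
scene drawer_knob [322.8 257. ] 0.26 [0.511 0.172 0.035]
scene mill [332.7 203.2] 0.75 [0.56  0.036 0.07 ]
scene teaspoon [330.7 260.3] 0.8 [0.509 0.144 0.006]
scene spice_tin [288.6 228.5] 0.77 [0.632 0.111 0.024]
scene spice_tin [353.5 226.7] 0.27 [0.507 0.038 0.024]
scene walnut [334.5 203.9] 0.71 [ 0.594 -0.039  0.014]
scene walnut [371.6 203.8] 0.54 [ 0.514 -0.081  0.014]
scene crank_axis [328.7 206.6] 0.81 [0.472 0.219 0.196]
top cam [0.389 0.119 1.026]
top crank_knob [403.5 198.5] 0.93 [ 0.534 -0.027  0.196]
top crank_knob [358.2 227.1] 0.65 [0.485 0.053 0.196]
top drawer_knob [361.9 225.4] 0.87 [0.507 0.032 0.035]
top mill [367.6 196.3] 0.8 [0.561 0.022 0.07 ]
top mill [404.1 198. ] 0.4 [ 0.557 -0.051  0.07 ]
top teaspoon [300.8 218.4] 0.68 [0.527 0.159 0.006]
top spice_tin [319.2 166.7] 0.67 [0.635 0.119 0.024]
top walnut [413.7 221.3] 0.77 [ 0.517 -0.079  0.014]
top crank_axis [365.1 196.5] 0.95 [0.538 0.039 0.196]
{'time_s': 0.8, 'joint_positions': array([-1.28278913e+00,  4.79363224e-02,  9.92797659e-02,  1.62201167e+00,
        3.76266374e-06,  1.44299102e+00]), 'joint_velocities': array([-7.33890184e-04,  2.06348472e-05, -6.23446649e-04,  1.74342711e-03,
        2.12915970e-03, -6.99612666e-04]), 'tau': array([ 8.92908088e-05, -3.38588297e+01,  3.20125186e+01,  7.50287454e-04,
       -9.67618143e-05, -1.36877293e-06]), 'tool_pos': array([ 0.21205706, -0.4802867 ,  0.23138477]), 'tcp_rot': array([3.14146512e+00, 1.25949820e-05, 4.15812505e-01]), 'wrist_force': array([-0.28077575,  0.48887107,  0.0451683 ]), 'ft_torque': array([-0.02830319, -0.04436495,  0.05799744]), 'grip_force': 0.0, 'grip_width': 0.08555533416117277}
0.0187
```

```bash
python3 - <<'E'
import cv2,numpy as np
a=cv2.imread('pics/top.png')[130:290,260:460]; b=cv2.imread('pics/scene.png')[110:290,250:430]
cv2.imwrite('pics/a.png',cv2.resize(a,(750,600),interpolation=cv2.INTER_CUBIC)); cv2.imwrite('pics/b.png',cv2.resize(b,(600,600),interpolation=cv2.INTER_CUBIC))
E
```

```text
(no output)
```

View pics/a.png

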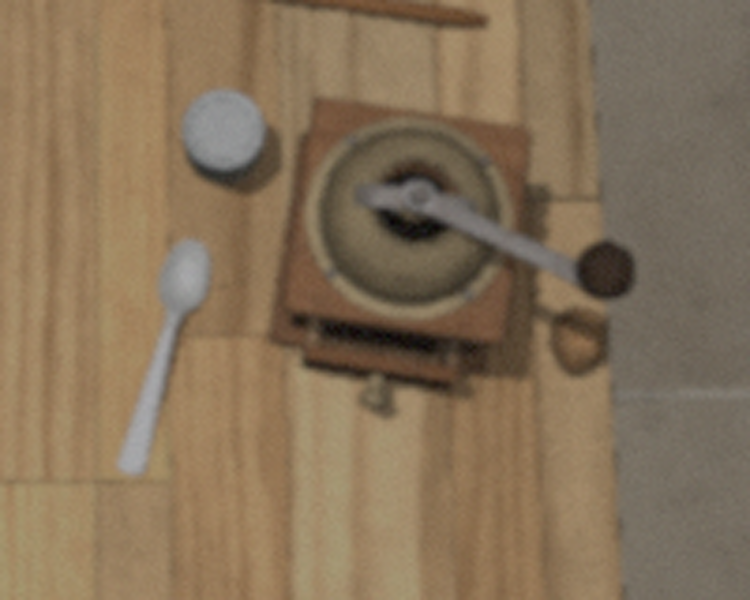

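View pics/b.png

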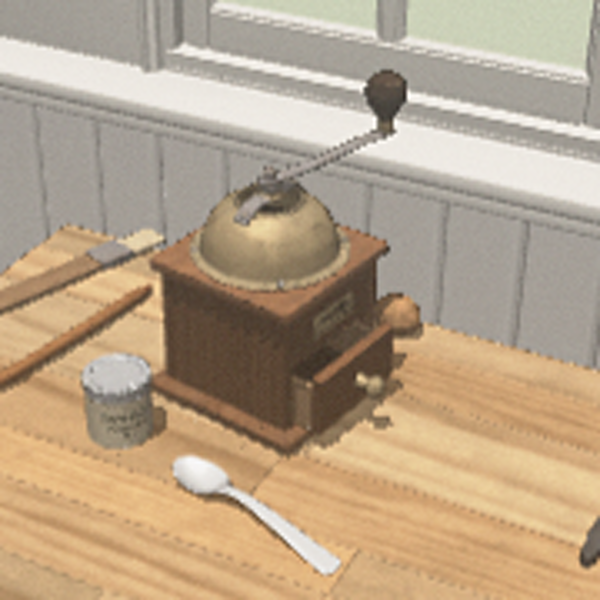

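The top crop shows the mill with its drawer out. In full-image pixels the knob is at about (421,202), the hub at (372,182) and the drawer knob at (361,235). The scene crop agrees, with the crank knob hanging over the right side near the worktop edge.

```bash
python3 - <<'E'
from h import *
f=ctrl.grab_frame('top'); g=ctrl.grab_frame('scene')
c=lambda x,y:(260+(x+.5)/3.75-.5,130+(y+.5)/3.75-.5)
s=lambda x,y:(250+(x+.5)/3.333-.5,110+(y+.5)/3.333-.5)
print('knob top(z.213)',atz(f,c(605,269),.205), 'hub',atz(f,c(420,194),.176),'dk',atz(f,c(378,395),.035))
P=np.array([atz(f,c(*q),.11) for q in((318,100),(530,128),(502,345),(285,315))]);print(P.round(4),P.mean(0),[np.linalg.norm(P[i]-P[i-1]).round(4) for i in range(4)])
def tri(a,b):
    A=[];B=[]
    for o,d in(ray(f,a),ray(g,b)):
        d=d/np.linalg.norm(d);M=np.eye(3)-np.outer(d,d);A.append(M);B.append(M@o)
    x=np.linalg.lstsq(np.vstack(A),np.hstack(B),rcond=None)[0];return x.round(4)
print('knob',tri(c(605,269),s(386,97)),'dk',tri(c(378,392),s(370,384)))
print('scene knob',atz(g,s(386,97),.1965))
yaw=np.arctan2(*(P[0]+P[1]-P[2]-P[3])[1::-1]);print('yaw',yaw)
for n in('teaspoon','spice_tin','walnut'):
  pass
E
```

```text
knob top(z.213) [ 0.52679711 -0.05566312  0.205     ] hub [0.56938307 0.02471488 0.176     ] dk [0.48720222 0.03592724 0.035     ]
[[ 0.6344  0.0689  0.11  ]
 [ 0.6177 -0.041   0.11  ]
 [ 0.5043 -0.0215  0.11  ]
 [ 0.5212  0.0884  0.11  ]] [0.56940933 0.02369721 0.11      ] [np.float64(0.1148), np.float64(0.1112), np.float64(0.115), np.float64(0.1113)]
knob [ 0.5283 -0.0581  0.1943] dk [0.4897 0.036  0.0338]
scene knob [ 0.52610907 -0.05360523  0.1965    ]
yaw -0.17065483983532695
```

Request:
send_rows(moves=[[0, 0, 0, 0, 0, -0.14, 0], [0, 0, 0, 0, 0, -0.14, 0], [0, 0, 0, 0, 0, -0.14, 0], [0, 0, 0, 0, 0, -0.14, 0], [0, 0, 0, 0, 0, -0.14, 0], [0, 0, 0, 0, 0, -0.14, 0], [0, 0, 0, 0, 0, -0.14, 0]])

```text
time_s: 1.6
tool_pos: [0.212, -0.4803, 0.2313]
tcp_rot: [3.142, -0.0, 1.402]
wrist_force: [0.2, -0.3, 0.5]
grip_width: -0.0001
grip_force: 0.0
```

Request:
send_rows(moves=[[0.04, 0, 0, 0, 0, 0, 0], [0.045, 0, 0, 0, 0, 0, 0], [0.045, 0, 0, 0, 0, 0, 0], [0.045, 0, 0, 0, 0, 0, 0], [0.045, 0, 0, 0, 0, 0, 0], [0.045, 0, 0, 0, 0, 0, 0], [0.045, 0, 0, 0, 0, 0, 0], [0.045, 0, 0, 0, 0, 0, 0], [0.045, 0, 0, 0, 0, 0, 0], [0.045, 0, 0, 0, 0, 0, 0], [0.045, 0, 0, 0, 0, 0, 0], [0, 0, 0, 0, 0, 0, 0]])

```text
time_s: 2.8
tool_pos: [0.2973, 0.0078, 0.2317]
tcp_rot: [3.141, -0.003, 1.41]
wrist_force: [0.4, -0.5, 0.1]
grip_width: 0.0
grip_force: 0.0
```

Request:
send_rows(moves=[[0.032, 0, 0, 0, 0, 0, 0], [0.03, 0, 0, 0, 0, 0.01, 0], [0, 0, 0, -0.15, 0, 0, 0], [0, 0, 0, -0.15, 0, 0, 0], [0, 0, 0, -0.15, 0, 0, 0], [0, 0, 0, -0.15, 0, 0, 0], [0, 0, 0, 0, 0, 0, 0]])

```text
time_s: 3.5
tool_pos: [0.3345, 0.0943, 0.2422]
tcp_rot: [2.574, 0.026, 1.385]
wrist_force: [0.5, 0.3, -0.7]
grip_width: -0.0003
grip_force: 0.0
```

```bash
cat >> h.py <<'E'
ym=-0.1707; xm=np.array([np.cos(ym),np.sin(ym),0]); yv=np.array([-xm[1],xm[0],0]); ax=np.array([.5694,.0242,0])
def pose():
    s=ctrl.get_state(); T=R.from_euler('xyz',s['tcp_rot']); p=np.array(s['tool_pos'])
    return s,T,p
def rel(p): return np.array([(p-ax)@xm,(p-ax)@yv,p[2]])  # u,v,z about the axis
def totool(T,d): return T.inv().apply(d[0]*xm+d[1]*yv+np.array([0,0,d[2]]))
E
python3 - <<'E'
from h import *
s,T,p=pose(); print(s['joint_positions'].round(2),p,T.as_matrix().round(3)); r=rel(p);print(r.round(4))
a=np.array([-.137,0,.027]); print(totool(T,a-r).round(4))
E
```

```text
[ 0.35 -0.99 -0.69  1.38 -0.3   2.02] [0.33453769 0.09432515 0.24217121] [[ 0.184  0.831  0.524]
 [ 0.983 -0.142 -0.121]
 [-0.026  0.537 -0.843]]
[-0.2434  0.0292  0.2422]
[-0.022  -0.026   0.2394]
```

Request:
send_rows(moves=[[-0.004, -0.005, 0.04, 0, 0, 0, 0], [-0.004, -0.005, 0.04, 0, 0, 0, 0], [-0.004, -0.005, 0.04, -0.03, 0, 0, 0], [-0.004, -0.005, 0.04, 0, 0, 0, 0], [-0.004, -0.005, 0.03, 0, 0, 0, 0], [0, 0, 0, 0, 0, 0, 0]])

```text
time_s: 4.1
tool_pos: [0.4141, 0.0491, 0.0658]
tcp_rot: [2.561, 0.034, 1.362]
wrist_force: [-0.9, -0.5, -0.1]
grip_width: 0.0001
grip_force: 0.0
```

```bash
python3 - <<'E'
from h import *
s,T,p=pose(); print(s['joint_positions'].round(2),p,T.as_matrix().round(3)); r=rel(p);print(r.round(4))
a=np.array([-.125,0,.027]); print(totool(T,a-r).round(4))
rv=T.as_matrix()
y=xm*np.cos(.6)+np.array([0,0,np.sin(.6)]);Tg=R.from_matrix(np.c_[yv,y,np.cross(yv,y)]);print((T.inv()*Tg).as_rotvec().round(3))
E
```

```text
[ 0.11 -0.92 -1.03  0.91 -0.2   1.82] [0.41408924 0.04906761 0.06579279] [[ 0.207  0.822  0.531]
 [ 0.978 -0.155 -0.141]
 [-0.034  0.548 -0.835]]
[-0.1573 -0.0019  0.0658]
[0.0044 0.0057 0.05  ]
[-0.02   0.049 -0.013]
```

Request:
send_rows(moves=[[0.0025, 0.003, 0.025, -0.01, 0.025, -0.006, 0], [0.002, 0.003, 0.025, -0.01, 0.025, -0.007, 0], [0, 0, 0, 0, 0, 0, 0], [0, 0, 0, 0, 0, 0, 0]])

```text
time_s: 4.5
tool_pos: [0.4507, 0.0483, 0.0356]
tcp_rot: [2.531, -0.004, 1.404]
wrist_force: [0.2, 0.2, 0.4]
grip_width: 0.0003
grip_force: 0.0
```

```bash
python3 - <<'E'
from h import *
s,T,p=pose(); print(s['joint_positions'].round(2),p,s['wrist_force']); r=rel(p);print(r.round(4))
print('1cm forward in tool',totool(T,[.01,0,0]).round(4),'v',totool(T,[0,.01,0]).round(4))
a=np.array([-.12,0,.027]); print(totool(T,a-r).round(4))
g=ctrl.grab_frame('scene');f=ctrl.grab_frame('top')
cv2.imwrite('pics/c.png',np.hstack([cv2.resize(x,(400,400),interpolation=cv2.INTER_CUBIC) for x in(g['color'][170:270,300:400],f['color'][190:270,320:400])]))
E
```

```text
[ 0.04 -0.82 -1.07  0.72 -0.11  1.74] [0.4506914  0.04831151 0.03563855] [0.18557868 0.23964012 0.43339041]
[-0.1211  0.0036  0.0356]
1cm forward in tool [-0.      0.0082  0.0057] v [0.01 0.   0.  ]
[-0.0036 -0.0041  0.0077]
```

View pics/c.png

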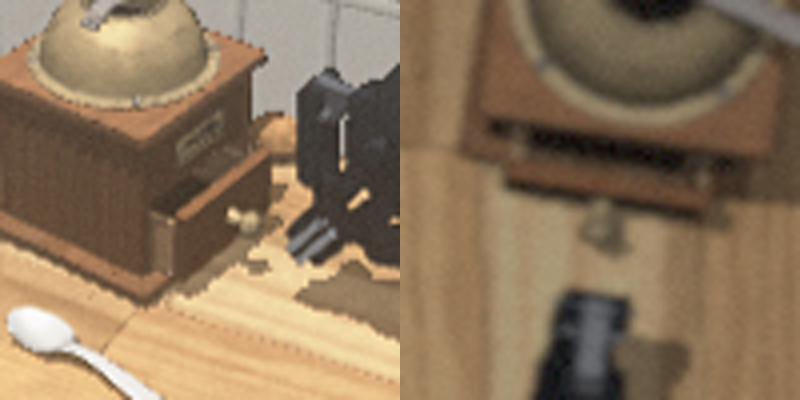

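The fingertips stand about 2 cm short of the knob and slightly to its left, so I'll correct that and advance.

Request:
send_rows(moves=[[-0.0036, -0.004, 0.0075, 0, 0, 0, 0], [0, 0.004, 0.003, 0, 0, 0, 0], [0, 0.004, 0.003, 0, 0, 0, 0], [0, 0.003, 0.002, 0, 0, 0, 0], [0, 0, 0, 0, 0, 0, 0]])

```text
time_s: 5.1
tool_pos: [0.465, 0.0433, 0.0262]
tcp_rot: [2.53, -0.004, 1.406]
wrist_force: [-0.1, -0.6, -0.0]
grip_width: 0.0001
grip_force: 0.0
```

Request:
send_rows(moves=[[0, 0.0025, 0.0017, 0, 0, 0, 0], [0, 0.0025, 0.0017, 0, 0, 0, 0], [0, 0, 0, 0, 0, 0, 0]])

```text
time_s: 5.4
tool_pos: [0.4707, 0.0423, 0.0261]
tcp_rot: [2.53, -0.004, 1.406]
wrist_force: [0.9, 0.0, -1.0]
grip_width: 0.0002
grip_force: 0.0
```

Request:
send_rows(moves=[[0, 0.0025, 0.0017, 0, 0, 0, 0], [0, 0.0025, 0.0017, 0, 0, 0, 0], [0, 0, 0, 0, 0, 0, 0]])

```text
time_s: 5.7
tool_pos: [0.4763, 0.0413, 0.0257]
tcp_rot: [2.531, -0.004, 1.406]
wrist_force: [-0.7, 0.4, -0.3]
grip_width: -0.0001
grip_force: 0.0
```

```bash
python3 - <<'E'
from h import *
s,T,p=pose(); print(s['wrist_force']@xm); r=rel(p);print(r.round(4))
E
```

```text
-0.745067141775789
[-0.0947  0.0011  0.0257]
```

Request:
send_rows(moves=[[0, 0.0025, 0.0017, 0, 0, 0, 0], [0, 0.0025, 0.0017, 0, 0, 0, 0], [0, 0, 0, 0, 0, 0, 0]])

```text
time_s: 6.0
tool_pos: [0.4824, 0.0403, 0.0259]
tcp_rot: [2.531, -0.004, 1.406]
wrist_force: [0.2, 0.5, 0.2]
grip_width: 0.0004
grip_force: 0.1
```

```bash
python3 - <<'E'
from h import *
for i in range(4):
  g=ctrl.grab_frame('scene');s,T,p=pose(); print(s['wrist_force']@xm,s['wrist_force'][2])
f=ctrl.grab_frame('top'); r=rel(p);print(r.round(4))
cv2.imwrite('pics/d.png',np.hstack([cv2.resize(x,(400,400),interpolation=cv2.INTER_CUBIC) for x in(g['color'][170:270,300:400],f['color'][190:270,320:400])]))
E
```

```text
0.22493314406559628 -0.28873157572091246
-0.3259285124633253 -0.4758160488802887
0.05223535524563494 -0.5356395864819693
-0.19151667490418162 -0.05353054699427248
[-0.0885  0.0011  0.0262]
```

View pics/d.png

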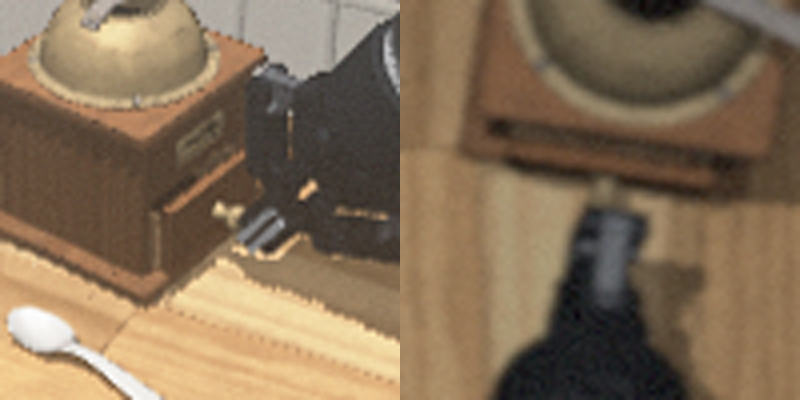

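The drawer is moving in with the tip on its knob. I'll go on in small steps and watch the force.

Request:
send_rows(moves=[[0, 0.0016, 0.0011, 0, 0, 0, 0], [0, 0, 0, 0, 0, 0, 0]])

```text
time_s: 6.45
tool_pos: [0.4843, 0.04, 0.0262]
tcp_rot: [2.53, -0.004, 1.406]
wrist_force: [-0.4, 0.1, 0.1]
grip_width: 0.0001
grip_force: 0.3
```

Request:
send_rows(moves=[[0, 0.0016, 0.0011, 0, 0, 0, 0], [0, 0, 0, 0, 0, 0, 0]])

```text
time_s: 6.65
tool_pos: [0.4863, 0.0397, 0.0262]
tcp_rot: [2.53, -0.004, 1.406]
wrist_force: [-0.7, -0.7, -0.1]
grip_width: 0.0003
grip_force: 0.3
```

```bash
python3 - <<'E'
from h import *
for i in range(3):
  f=ctrl.grab_frame('top');s,T,p=pose(); print(s['wrist_force']@xm,s['wrist_force'][2])
g=ctrl.grab_frame('scene'); r=rel(p);print(r.round(4))
cv2.imwrite('pics/e.png',np.hstack([cv2.resize(x,(400,400),interpolation=cv2.INTER_CUBIC) for x in(g['color'][170:270,300:400],f['color'][190:270,320:400])]))
E
```

```text
0.03402063155632733 -0.23217248218044112
-0.8841382897930729 -0.7192557155578937
-0.3031443504490082 -0.34746549280505334
[-0.0846  0.0012  0.0262]
```

View pics/e.png

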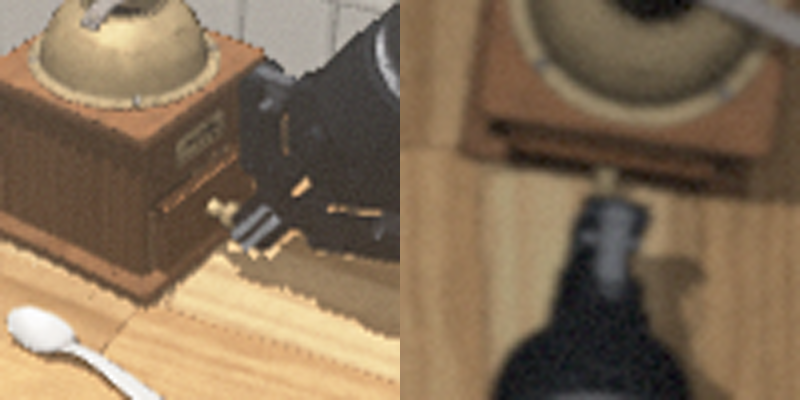

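The drawer still stands a few mm out, so I'll continue.

Request:
send_rows(moves=[[0, 0.0016, 0.0011, 0, 0, 0, 0], [0, 0, 0, 0, 0, 0, 0]])

```text
time_s: 7.05
tool_pos: [0.4881, 0.0394, 0.0261]
tcp_rot: [2.531, -0.004, 1.406]
wrist_force: [0.3, 0.4, -0.9]
grip_width: 0.0003
grip_force: 0.3
```

Request:
send_rows(moves=[[0, 0.0016, 0.0011, 0, 0, 0, 0], [0, 0, 0, 0, 0, 0, 0]])

```text
time_s: 7.25
tool_pos: [0.4901, 0.039, 0.0261]
tcp_rot: [2.531, -0.004, 1.406]
wrist_force: [-0.3, -0.9, 0.2]
grip_width: 0.0001
grip_force: 0.3
```

```bash
python3 - <<'E'
from h import *
F=[]
for i in range(6):
  f=ctrl.grab_frame('top');s,T,p=pose(); F.append(s['wrist_force'])
print(np.mean(F,0)@xm,np.mean(F,0)[2])
g=ctrl.grab_frame('scene'); r=rel(p);print(r.round(4))
cv2.imwrite('pics/f.png',np.hstack([cv2.resize(x,(400,400),interpolation=cv2.INTER_CUBIC) for x in(g['color'][170:270,300:400],f['color'][190:270,320:400])]))
E
```

```text
-0.02628434375415366 -0.003172900722523917
[-0.0807  0.0012  0.0262]
```

View pics/f.png

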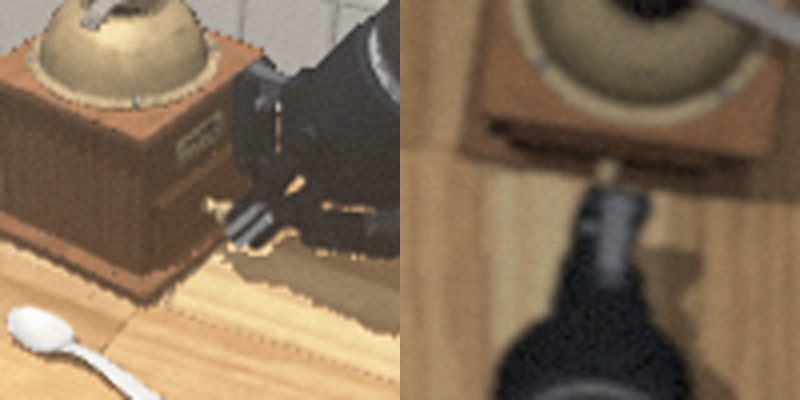

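Almost home: the drawer front is nearly flush. I'll use finer steps to feel the stop.

Request:
send_rows(moves=[[0, 0.0012, 0.0008, 0, 0, 0, 0], [0, 0, 0, 0, 0, 0, 0]])

```text
time_s: 7.8
tool_pos: [0.4914, 0.0388, 0.0261]
tcp_rot: [2.531, -0.004, 1.406]
wrist_force: [0.0, -0.4, 0.5]
grip_width: -0.0002
grip_force: 0.4
```

Request:
send_rows(moves=[[0, 0.0012, 0.0008, 0, 0, 0, 0], [0, 0, 0, 0, 0, 0, 0]])

```text
time_s: 8.0
tool_pos: [0.4928, 0.0386, 0.0261]
tcp_rot: [2.531, -0.004, 1.406]
wrist_force: [-1.0, 0.6, 0.1]
grip_width: -0.0002
grip_force: 0.4
```

Request:
send_rows(moves=[[0, 0.0012, 0.0008, 0, 0, 0, 0], [0, 0, 0, 0, 0, 0, 0]])

```text
time_s: 8.2
tool_pos: [0.4943, 0.0384, 0.0261]
tcp_rot: [2.531, -0.004, 1.406]
wrist_force: [-1.1, -0.1, 0.4]
grip_width: -0.0
grip_force: 0.4
```

```bash
python3 - <<'E'
from h import *
F=[]
for i in range(6):
  f=ctrl.grab_frame('top');s,T,p=pose(); F.append(s['wrist_force'])
print(np.mean(F,0)@xm,np.mean(F,0)[2])
r=rel(p);print(r.round(4))
a=cv2.imread('pics/top.png').astype(int)
# mill shift: phase correlation of hopper/top board patch
p0=cv2.cvtColor(cv2.imread('pics/top.png')[155:215,335:405],cv2.COLOR_BGR2GRAY).astype(np.float32);p1=cv2.cvtColor(f['color'][155:215,335:405],cv2.COLOR_BGR2GRAY).astype(np.float32)
print(cv2.phaseCorrelate(p0,p1,cv2.createHanningWindow(p0.shape[::-1],cv2.CV_32F)))
E
```

```text
-0.4775460436999545 -0.08734728448964668
[-0.0765  0.0012  0.0262]
((-0.129122816967012, -0.06245961508671982), 0.9755830226121125)
```

Request:
send_rows(moves=[[0, 0.0012, 0.0008, 0, 0, 0, 0], [0, 0, 0, 0, 0, 0, 0]])

```text
time_s: 8.7
tool_pos: [0.4953, 0.0382, 0.026]
tcp_rot: [2.532, -0.004, 1.406]
wrist_force: [-4.5, 0.4, 2.1]
grip_width: -0.0002
grip_force: 2.5
```

Request:
send_rows(moves=[[0, 0.0012, 0.0008, 0, 0, 0, 0], [0, 0, 0, 0, 0, 0, 0]])

```text
time_s: 8.9
tool_pos: [0.4967, 0.0381, 0.026]
tcp_rot: [2.532, -0.004, 1.406]
wrist_force: [-4.1, 0.7, 2.9]
grip_width: -0.0002
grip_force: 2.3
```

```bash
cat >chk.py <<'E'
from h import *
import sys
F=[]
for i in range(6):
  f=ctrl.grab_frame('top');s,T,p=pose(); F.append(s['wrist_force'])
g=ctrl.grab_frame('scene')
print(np.mean(F,0)@xm,np.mean(F,0)[2])
r=rel(p);print(r.round(4))
def pc(a,b,r0,r1,c0,c1):
  p0,p1=[cv2.cvtColor(x[r0:r1,c0:c1],cv2.COLOR_BGR2GRAY).astype(np.float32) for x in(a,b)]
  print(cv2.phaseCorrelate(p0,p1,cv2.createHanningWindow(p0.shape[::-1],cv2.CV_32F)))
pc(cv2.imread('pics/top.png'),f['color'],155,215,335,405)
pc(cv2.imread('pics/scene.png'),g['color'],160,235,290,350)
cv2.imwrite(sys.argv[1],np.hstack([cv2.resize(x,(400,400),interpolation=cv2.INTER_CUBIC) for x in(g['color'][170:250,310:390],f['color'][190:250,340:400])]))
E
python3 chk.py pics/g.png
```

```text
-4.544931546403747 2.234175539644295
[-0.0739  0.0013  0.026 ]
((0.1762236115257565, -0.8531021252300199), 0.9542081210348341)
((-0.5215798793314619, 0.04047781567876285), 1.024533814324273)
```

View pics/g.png

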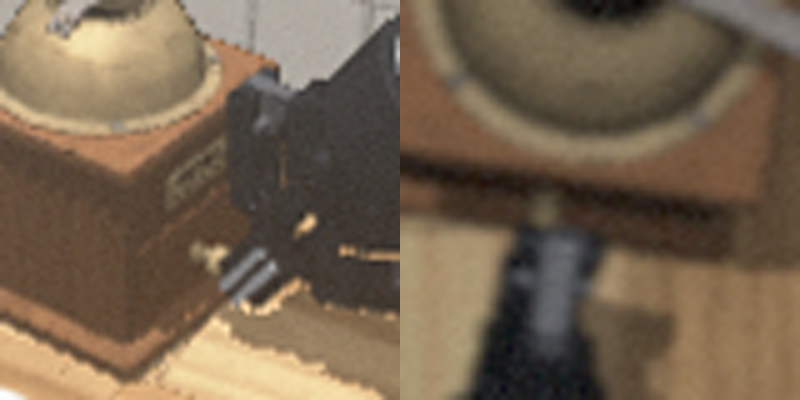

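The drawer is home: the force jumped to 4.5 N at the stop, the front is flush and the mill shifted only about 1–2 mm. Next I back off, rise and set the tool upright.

Request:
send_rows(moves=[[0, -0.008, -0.006, 0, 0, 0, 0], [0, -0.02, -0.014, 0, 0, 0, 0], [0, -0.02, -0.014, 0, 0, 0, 0], [0, 0.028, -0.041, 0, 0, 0, 0], [0, 0.028, -0.041, 0, 0, 0, 0], [0, 0, 0, 0.15, 0, 0, 0], [0, 0, 0, 0.15, 0, 0, 0], [0, 0, 0, 0.15, 0, 0, 0], [0, 0, 0, 0.15, 0, 0, 0], [0, 0, -0.045, 0, 0, 0, 0], [0, 0, -0.045, 0, 0, 0, 0], [0, 0, -0.03, 0, 0, 0, 0]])

```text
time_s: 10.45
tool_pos: [0.4389, 0.0466, 0.2474]
tcp_rot: [3.128, -0.004, 1.405]
wrist_force: [0.6, -0.1, 0.1]
grip_width: -0.0003
grip_force: 0.0
```

```bash
cat >orb.py <<'E'
from h import *
f=ctrl.grab_frame('top'); s,T,p=pose(); r=rel(p); print(s['time_s'],r.round(4),s['wrist_force'].round(1))
D=R.from_matrix(np.c_[yv,xm,[0,0,-1]]); print('rot fix',(T.inv()*D).as_rotvec().round(3))
for d in ctrl.find_in(f,'crank_knob')[:2]:
    k=rel(atz(f,d['xy'],.2)); print('knob',d['xy'],round(d['confidence'],2),k.round(3),'R',np.hypot(k[0],k[1]).round(3),'q',np.arctan2(-k[0],-k[1])*-1*-1)
E
python3 orb.py; python3 chk.py pics/h.png
```

```text
10.5 [-1.306e-01  2.000e-04  2.531e-01] [ 0.4 -0.7  2.9]
rot fix [ 0.024 -0.005  0.005]
knob [347.5, 188.4] 0.39 [-0.025  0.042  0.2  ] R 0.049 q 2.613672963582173
-0.2618492880849528 -0.22126097898957245
[-1.358e-01 -2.000e-04  2.443e-01]
((-16.32831803442454, 6.563162408370793), 0.24256563981374105)
((-0.562880473110841, 0.0668265436485811), 1.0469149284362793)
```

Request:
send_rows(moves=[[-0.0235, 0.04, 0, 0.02, 0, 0, 0], [-0.0235, 0.04, 0, 0, 0, 0, 0], [-0.0235, 0.04, 0, 0, 0, 0, 0], [-0.0235, 0.035, 0, 0, 0, 0, 0], [0, 0, 0, 0, 0, 0, 0], [0, 0, 0.025, 0, 0, 0, 0], [0, 0, 0.02, 0, 0, 0, 0], [0, 0, 0, 0, 0, 0, 0]])

```text
time_s: 11.7
tool_pos: [0.5705, -0.0698, 0.1957]
tcp_rot: [-3.125, -0.005, 1.406]
wrist_force: [0.3, -0.3, 0.2]
grip_width: 0.0
grip_force: 0.0
```

```bash
python3 orb.py; python3 - <<'E'
from h import *
g=ctrl.grab_frame('scene');f=ctrl.grab_frame('top')
cv2.imwrite('pics/i.png',np.hstack([cv2.resize(x,(400,500),interpolation=cv2.INTER_CUBIC) for x in(g['color'][110:260,280:400],f['color'][150:275,340:440])]))
E
```

```text
11.75 [ 0.018  -0.0925  0.1979] [ 0.1 -0.2 -0.5]
rot fix [-0.013 -0.004  0.006]
knob [406.1, 195.2] 0.56 [-0.021 -0.06   0.2  ] R 0.064 q 0.3304067561696308
```

View pics/i.png

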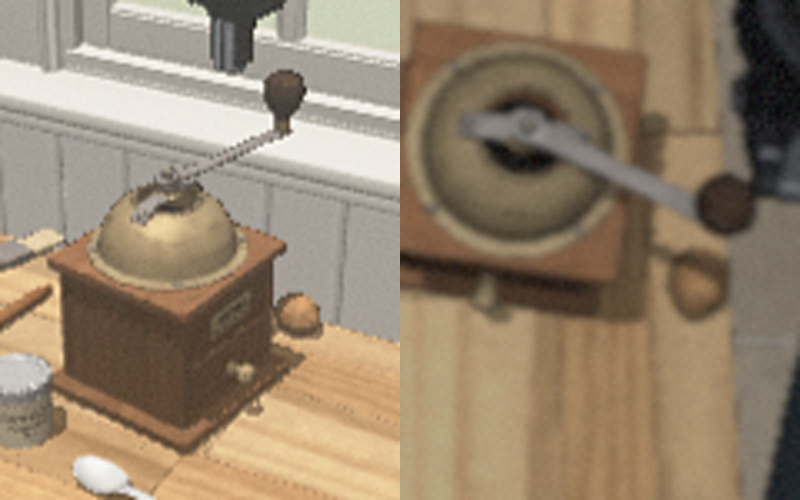

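The left half shows the drawer shut. The right half shows the crank knob where it started, with the fingers poised behind it on the counter-clockwise side. Now I plan the circle rows.

```bash
cat >plan.py <<'E'
from h import *
import sys
q0,n,st=float(sys.argv[1]),int(sys.argv[2]),float(sys.argv[3])
s,T,p=pose(); r=rel(p); c=np.array([.0015,0]); D=R.from_matrix(np.c_[yv,xm,[0,0,-1]])
pos=lambda q:c+.092*np.array([np.sin(q),-np.cos(q)])
cur=r[:2].copy(); print('q now',np.arctan2(r[0]-c[0],-r[1]),'R',np.hypot(*(r[:2]-c)),r.round(4),'rotfix',(T.inv()*D).as_rotvec().round(3),'dz',round(r[2]-.187,4))
o=[]
for i in range(1,n+1):
    d=np.round(pos(q0-st*i)-cur,3); cur+=d; o.append([float(d[1]),float(d[0])])
    if i%12==0 or i==n: print(o,'end q',round(q0-st*i,2)); o=[]
E
python3 plan.py 0.19 60 0.1
```

```text
q now 0.19981985518009676 R 0.09456591064466909 [ 0.0203 -0.0927  0.2015] rotfix [-0.006 -0.004  0.006] dz 0.0145
[[0.001, -0.011], [-0.0, -0.009], [0.0, -0.009], [0.002, -0.009], [0.002, -0.009], [0.003, -0.008], [0.004, -0.009], [0.005, -0.007], [0.006, -0.008], [0.006, -0.006], [0.007, -0.006], [0.008, -0.006]] end q -1.01
[[0.008, -0.004], [0.008, -0.004], [0.009, -0.003], [0.009, -0.002], [0.009, -0.001], [0.009, 0.0], [0.009, 0.001], [0.009, 0.002], [0.009, 0.002], [0.009, 0.004], [0.008, 0.004], [0.008, 0.005]] end q -2.21
[[0.007, 0.006], [0.006, 0.007], [0.006, 0.007], [0.005, 0.008], [0.004, 0.008], [0.004, 0.008], [0.002, 0.009], [0.002, 0.009], [0.001, 0.009], [-0.001, 0.01], [-0.001, 0.009], [-0.002, 0.009]] end q -3.41
[[-0.002, 0.008], [-0.004, 0.009], [-0.005, 0.008], [-0.005, 0.007], [-0.006, 0.007], [-0.007, 0.006], [-0.007, 0.006], [-0.008, 0.005], [-0.008, 0.004], [-0.009, 0.003], [-0.009, 0.002], [-0.009, 0.002]] end q -4.61
[[-0.009, 0.0], [-0.009, -0.0], [-0.009, -0.002], [-0.009, -0.002], [-0.009, -0.003], [-0.008, -0.004], [-0.008, -0.005], [-0.007, -0.005], [-0.007, -0.007], [-0.006, -0.006], [-0.006, -0.008], [-0.004, -0.008]] end q -5.81
```

Request:
send_rows(moves=[[0, 0, 0.01, 0, 0, 0, 0], [0, 0, 0, 0, 0, 0, 0], [0, 0, 0, 0, 0, 0, 0], [0, 0, 0, 0, 0, 0, 0]])

```text
time_s: 12.3
tool_pos: [0.5734, -0.0708, 0.1903]
tcp_rot: [-3.134, -0.004, 1.406]
wrist_force: [0.9, -0.6, 0.4]
grip_width: 0.0002
grip_force: 0.0
```

```bash
python3 - <<'E'
from h import *
for i in range(6):
  ctrl.grab_frame('top'); s,T,p=pose(); print(s['time_s'],p.round(4),s['joint_velocities'].round(3)[:4])
E
```

```text
12.35 [ 0.5735 -0.0708  0.1903] [ 0.     0.001  0.003 -0.   ]
12.4 [ 0.5735 -0.0708  0.1903] [ 0.     0.001  0.001 -0.001]
12.45 [ 0.5735 -0.0708  0.1903] [-0.001 -0.001 -0.001 -0.001]
12.5 [ 0.5735 -0.0708  0.1903] [ 0.002  0.001 -0.002 -0.001]
12.55 [ 0.5734 -0.0708  0.1902] [ 0.     0.001 -0.002  0.002]
12.6 [ 0.5734 -0.0708  0.1902] [-0.001  0.001  0.001 -0.   ]
```

Request:
send_rows(moves=[[0.001, -0.011, 0.003, 0, 0, 0, 0], [0, -0.009, 0, 0, 0, 0, 0], [0, -0.009, 0, 0, 0, 0, 0], [0.002, -0.009, 0, 0, 0, 0, 0], [0.002, -0.009, 0, 0, 0, 0, 0], [0.003, -0.008, 0, 0, 0, 0, 0], [0.004, -0.009, 0, 0, 0, 0, 0], [0, 0, 0, 0, 0, 0, 0], [0, 0, 0, 0, 0, 0, 0]])

```text
time_s: 13.5
tool_pos: [0.5119, -0.0481, 0.1876]
tcp_rot: [-3.134, -0.004, 1.406]
wrist_force: [0.1, -0.2, 0.6]
grip_width: 0.0001
grip_force: 0.0
```

```bash
python3 orb.py; python3 plan.py -0.5 30 0.1
```

```text
13.55 [-0.0442 -0.0812  0.1875] [-0.1  0.  -0.1]
rot fix [-0.008 -0.004  0.006]
knob [391.1, 211.2] 0.78 [-0.053 -0.038  0.2  ] R 0.065 q 0.9442976123155701
q now -0.5110287694902328 R 0.09312329017603217 [-0.044  -0.0812  0.1875] rotfix [-0.008 -0.004  0.006] dz 0.0005
[[0.005, -0.006], [0.006, -0.008], [0.006, -0.006], [0.007, -0.007], [0.008, -0.005], [0.007, -0.004], [0.009, -0.004], [0.009, -0.003], [0.009, -0.002], [0.009, -0.001], [0.009, -0.0], [0.009, 0.0]] end q -1.7
[[0.009, 0.002], [0.009, 0.002], [0.009, 0.004], [0.008, 0.004], [0.007, 0.005], [0.008, 0.006], [0.006, 0.006], [0.006, 0.007], [0.005, 0.008], [0.004, 0.008], [0.004, 0.009], [0.003, 0.009]] end q -2.9
[[0.001, 0.009], [0.001, 0.009], [0.0, 0.009], [-0.001, 0.009], [-0.002, 0.009], [-0.003, 0.009]] end q -3.5
```

The crank is turning, so I go on.

Request:
send_rows(moves=[[0.005, -0.006, 0, 0, 0, 0, 0], [0.006, -0.008, 0, 0, 0, 0, 0], [0.006, -0.006, 0, 0, 0, 0, 0], [0.007, -0.007, 0, 0, 0, 0, 0], [0.008, -0.005, 0, 0, 0, 0, 0], [0.007, -0.004, 0, 0, 0, 0, 0], [0.009, -0.004, 0, 0, 0, 0, 0], [0.009, -0.003, 0, 0, 0, 0, 0], [0.009, -0.002, 0, 0, 0, 0, 0], [0.009, -0.001, 0, 0, 0, 0, 0], [0.009, 0, 0, 0, 0, 0, 0], [0.009, 0, 0, 0, 0, 0, 0]])

```text
time_s: 14.8
tool_pos: [0.4823, 0.0516, 0.1883]
tcp_rot: [-3.134, -0.004, 1.406]
wrist_force: [0.3, -1.2, -0.6]
grip_width: -0.0001
grip_force: 0.5
```

Request:
send_rows(moves=[[0.009, 0.002, 0, 0, 0, 0, 0], [0.009, 0.002, 0, 0, 0, 0, 0], [0.009, 0.004, 0, 0, 0, 0, 0], [0.008, 0.004, 0, 0, 0, 0, 0], [0.007, 0.005, 0, 0, 0, 0, 0], [0, 0, 0, 0, 0, 0, 0], [0, 0, 0, 0, 0, 0, 0], [0, 0, 0, 0, 0, 0, 0]])

```text
time_s: 15.6
tool_pos: [0.5056, 0.0896, 0.1884]
tcp_rot: [-3.133, -0.004, 1.406]
wrist_force: [0.4, 0.3, -0.8]
grip_width: 0.0002
grip_force: 0.0
```

```bash
python3 orb.py; python3 plan.py -2.2 36 0.1;python3 - <<'E'
from h import *
g=ctrl.grab_frame('scene');f=ctrl.grab_frame('top')
cv2.imwrite('pics/j.png',np.hstack([cv2.resize(x,(400,500),interpolation=cv2.INTER_CUBIC) for x in(g['color'][110:260,280:400],f['color'][150:275,320:420])]))
E
```

```text
15.65 [-0.074   0.0535  0.1884] [ 0.4 -0.4  0.3]
rot fix [-0.008 -0.004  0.006]
q now -2.1868502053640073 R 0.0925216668864839 [-0.074   0.0535  0.1884] rotfix [-0.008 -0.004  0.006] dz 0.0014
[[0.008, 0.007], [0.006, 0.006], [0.006, 0.007], [0.005, 0.008], [0.005, 0.008], [0.003, 0.009], [0.003, 0.009], [0.002, 0.009], [0.0, 0.009], [0.0, 0.009], [-0.001, 0.009], [-0.002, 0.009]] end q -3.4
[[-0.002, 0.009], [-0.004, 0.008], [-0.004, 0.008], [-0.006, 0.008], [-0.006, 0.007], [-0.006, 0.006], [-0.008, 0.006], [-0.007, 0.005], [-0.009, 0.004], [-0.008, 0.003], [-0.009, 0.002], [-0.009, 0.002]] end q -4.6
[[-0.009, 0.001], [-0.01, -0.001], [-0.009, -0.001], [-0.009, -0.002], [-0.008, -0.003], [-0.009, -0.004], [-0.007, -0.005], [-0.008, -0.005], [-0.007, -0.007], [-0.006, -0.006], [-0.005, -0.008], [-0.005, -0.008]] end q -5.8
```

View pics/j.png

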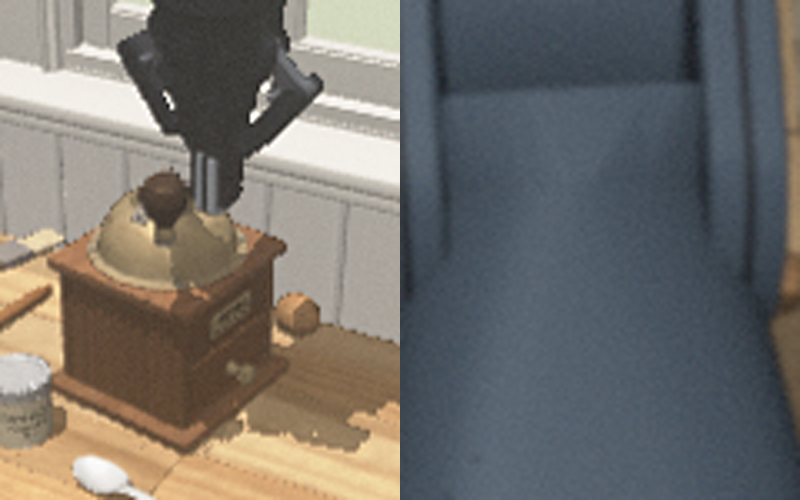

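Half-way check: the fingers push the knob properly at the mill's left side, the drawer is still shut and the mill has not moved. I go on.

Request:
send_rows(moves=[[0.008, 0.007, 0.001, 0, 0, 0, 0], [0.006, 0.006, 0, 0, 0, 0, 0], [0.006, 0.007, 0, 0, 0, 0, 0], [0.005, 0.008, 0, 0, 0, 0, 0], [0.005, 0.008, 0, 0, 0, 0, 0], [0.003, 0.009, 0, 0, 0, 0, 0], [0.003, 0.009, 0, 0, 0, 0, 0], [0.002, 0.009, 0, 0, 0, 0, 0], [0, 0.009, 0, 0, 0, 0, 0], [0, 0.009, 0, 0, 0, 0, 0], [-0.001, 0.009, 0, 0, 0, 0, 0], [-0.002, 0.009, 0, 0, 0, 0, 0]])

```text
time_s: 17.0
tool_pos: [0.6098, 0.1076, 0.1867]
tcp_rot: [-3.133, -0.004, 1.406]
wrist_force: [-1.4, -0.5, 0.5]
grip_width: 0.0002
grip_force: 0.4
```

Request:
send_rows(moves=[[-0.002, 0.009, 0, 0, 0, 0, 0], [-0.004, 0.008, 0, 0, 0, 0, 0], [-0.004, 0.008, 0, 0, 0, 0, 0], [-0.006, 0.008, 0, 0, 0, 0, 0], [-0.006, 0.007, 0, 0, 0, 0, 0], [-0.006, 0.006, 0, 0, 0, 0, 0], [-0.008, 0.006, 0, 0, 0, 0, 0], [-0.007, 0.005, 0, 0, 0, 0, 0], [-0.009, 0.004, 0, 0, 0, 0, 0], [0, 0, 0, 0, 0, 0, 0], [0, 0, 0, 0, 0, 0, 0], [0, 0, 0, 0, 0, 0, 0]])

```text
time_s: 18.2
tool_pos: [0.6607, 0.0466, 0.1862]
tcp_rot: [-3.134, -0.004, 1.406]
wrist_force: [-0.2, -0.2, 0.8]
grip_width: -0.0001
grip_force: 0.0
```

```bash
python3 plan.py -4.3 18 0.1; python3 - <<'E'
from h import *
g=ctrl.grab_frame('scene')
for n in('crank_knob','mill','drawer_knob'):
  for d in ctrl.find_in(g,n)[:2]: print(n,d['xy'],d['confidence'],rel(atz(g,d['xy'],.1965)).round(3))
def pc(a,b,r0,r1,c0,c1):
  p0,p1=[cv2.cvtColor(x[r0:r1,c0:c1],cv2.COLOR_BGR2GRAY).astype(np.float32) for x in(a,b)]
  print(cv2.phaseCorrelate(p0,p1,cv2.createHanningWindow(p0.shape[::-1],cv2.CV_32F)))
pc(cv2.imread('pics/scene.png'),g['color'],180,235,290,340)
E
```

```text
q now 1.9883064525219514 R 0.09266508905237629 [0.0862 0.0376 0.1862] rotfix [-0.008 -0.004  0.006] dz -0.0008
[[-0.009, 0.003], [-0.009, 0.002], [-0.009, 0.002], [-0.009, 0.0], [-0.01, -0.0], [-0.009, -0.001], [-0.009, -0.002], [-0.008, -0.004], [-0.009, -0.003], [-0.008, -0.005], [-0.007, -0.006], [-0.007, -0.006]] end q -5.5
[[-0.006, -0.007], [-0.005, -0.007], [-0.005, -0.008], [-0.004, -0.008], [-0.003, -0.009], [-0.002, -0.009]] end q -6.1
crank_knob [309.5, 155.1] 0.82 [0.018 0.05  0.196]
mill [328.9, 201.9] 0.66 [-0.121  0.164  0.196]
drawer_knob [346.8, 216.9] 0.79 [-0.171  0.182  0.196]
((-0.6815717911594348, -0.22253073728786532), 0.8759304114977519)
```

```bash
python3 - <<'E'
from h import *
g=ctrl.grab_frame('scene')
W=lambda u,v,z: ax+u*xm+v*yv+np.array([0,0,z])
for q in(-4.2,-4.6,-4.7): print(q,proj(g,W(.0015+.092*np.sin(q),-.092*np.cos(q),.1965)))
s,T,p=pose(); print('tcp',proj(g,p))
cv2.imwrite('pics/k.png',cv2.resize(g['color'][110:250,260:400],(560,560),interpolation=cv2.INTER_CUBIC))
E
```

```text
-4.2 [[288.04727876 146.18891392]]
-4.6 [[294.9539085  139.30040598]]
-4.7 [[297.5177304  137.82208633]]
tcp [[289.10223726 148.82517522]]
```

View pics/k.png

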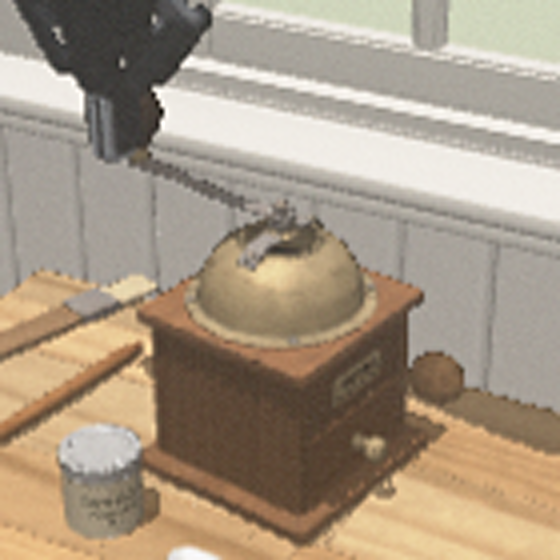

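The knob is just ahead of the fingers at the back, at about (297,139), or q ≈ -4.65. The mill, drawer, tin and walnut are undisturbed. I finish the turn.

Request:
send_rows(moves=[[-0.009, 0.003, 0, 0, 0, 0, 0], [-0.009, 0.002, 0, 0, 0, 0, 0], [-0.009, 0.002, 0, 0, 0, 0, 0], [-0.009, 0, 0, 0, 0, 0, 0], [-0.01, 0, 0, 0, 0, 0, 0], [-0.009, -0.001, 0, 0, 0, 0, 0], [-0.009, -0.002, 0, 0, 0, 0, 0], [-0.008, -0.004, 0, 0, 0, 0, 0], [-0.009, -0.003, 0, 0, 0, 0, 0], [-0.008, -0.005, 0, 0, 0, 0, 0], [-0.007, -0.006, 0, 0, 0, 0, 0], [-0.007, -0.006, 0, 0, 0, 0, 0]])

```text
time_s: 19.65
tool_pos: [0.6235, -0.0522, 0.1858]
tcp_rot: [-3.134, -0.004, 1.406]
wrist_force: [0.5, 1.3, -0.2]
grip_width: 0.0002
grip_force: 0.5
```

Request:
send_rows(moves=[[-0.006, -0.007, 0, 0, 0, 0, 0], [-0.005, -0.007, 0, 0, 0, 0, 0], [-0.005, -0.008, 0, 0, 0, 0, 0], [-0.004, -0.008, 0, 0, 0, 0, 0], [-0.003, -0.009, 0, 0, 0, 0, 0], [0, 0, 0, 0, 0, 0, 0], [0, 0, 0, 0, 0, 0, 0], [0, 0, 0, 0, 0, 0, 0]])

```text
time_s: 20.45
tool_pos: [0.5819, -0.0681, 0.1859]
tcp_rot: [-3.134, -0.004, 1.406]
wrist_force: [-0.1, -0.3, 0.4]
grip_width: -0.0
grip_force: 0.0
```

```bash
cat >kn.py <<'E'
from h import *
f=ctrl.grab_frame('top'); g=ctrl.grab_frame('scene')
W=lambda u,v,z: ax+u*xm+v*yv+np.array([0,0,z])
# dark-brown knob in the scene picture: template match with knob patch from the first picture
a=cv2.imread('pics/scene.png'); cx,cy=365,138; t=a[cy-9:cy+10,cx-8:cx+9]
m=cv2.matchTemplate(g['color'],t,cv2.TM_CCOEFF_NORMED); sub=m[100:170,260:400]; _,v,_,l=cv2.minMaxLoc(sub); px=(l[0]+260+8,l[1]+100+9); print('scene',px,v,rel(atz(g,px,.1965)).round(4),'start',rel(atz(g,(cx,cy),.1965)).round(4))
a=cv2.imread('pics/top.png'); cx,cy=421,202; t=a[cy-9:cy+10,cx-9:cx+10]
m=cv2.matchTemplate(f['color'],t,cv2.TM_CCOEFF_NORMED); sub=m[140:240,330:450]; _,v,_,l=cv2.minMaxLoc(sub); px=(l[0]+330+9,l[1]+140+9); print('top',px,v,rel(atz(f,px,.205)).round(4),'start',rel(atz(f,(cx,cy),.205)).round(4))
E
python3 plan.py -6.0 4 0.1; python3 kn.py
```

```text
q now 0.28971407734049176 R 0.09266190012363042 [ 0.028  -0.0888  0.1859] rotfix [-0.008 -0.004  0.006] dz -0.0011
[[-0.002, -0.01], [-0.001, -0.009], [-0.0, -0.009], [0.0, -0.009]] end q -6.4
scene (356, 135) 0.7219666838645935 [-0.0016 -0.088   0.1965] start [-0.0265 -0.0867  0.1965]
top (425, 187) 0.6912605166435242 [-0.0022 -0.0899  0.205 ] start [-0.0295 -0.0861  0.205 ]
```

Request:
send_rows(moves=[[-0.002, -0.009, 0, 0, 0, 0, 0], [-0.001, -0.009, 0, 0, 0, 0, 0], [0, -0.007, 0, 0, 0, 0, 0], [0, 0, 0, 0, 0, 0, 0], [0, 0, 0, 0, 0, 0, 0], [0, 0, 0, 0, 0, 0, 0]])

```text
time_s: 21.15
tool_pos: [0.5566, -0.0671, 0.1862]
tcp_rot: [-3.134, -0.004, 1.406]
wrist_force: [0.2, -0.3, -0.1]
grip_width: 0.0001
grip_force: 0.0
```

```bash
python3 kn.py
```

```text
scene (364, 138) 0.7917835712432861 [-0.0247 -0.0854  0.1965] start [-0.0265 -0.0867  0.1965]
top (422, 201) 0.6752264499664307 [-0.0275 -0.0876  0.205 ] start [-0.0295 -0.0861  0.205 ]
```

Within about 2 mm of the start. I back off the way the fingers came, then rise.

Request:
send_rows(moves=[[0, 0.01, 0, 0, 0, 0, 0], [-0.005, 0.015, 0, 0, 0, 0, 0], [-0.005, 0.01, 0, 0, 0, 0, 0], [0, 0, -0.03, 0, 0, 0, 0], [0, 0, -0.04, 0, 0, 0, 0], [0, 0, -0.02, 0, 0, 0, 0], [0, 0, 0, 0, 0, 0, 0], [0, 0, 0, 0, 0, 0, 0], [0, 0, 0, 0, 0, 0, 0], [0, 0, 0, 0, 0, 0, 0]])

```text
time_s: 22.25
tool_pos: [0.5897, -0.0829, 0.2737]
tcp_rot: [-3.13, -0.004, 1.406]
wrist_force: [0.8, 0.7, 0.3]
grip_width: 0.0003
grip_force: 0.0
```

```bash
python3 kn.py; python3 orb.py | head -1; python3 chk.py pics/z.png; python3 -c "
from station import ctrl
print(ctrl.close_job())"
```

```text
scene (364, 138) 0.9736087322235107 [-0.0247 -0.0854  0.1965] start [-0.0265 -0.0867  0.1965]
top (421, 201) 0.9652085304260254 [-0.0278 -0.0859  0.205 ] start [-0.0295 -0.0861  0.205 ]
22.4 [ 0.0383 -0.1021  0.2747] [-0.9  0.5  0.1]
0.27947989842135207 -0.3122827671678144
[ 0.0387 -0.1021  0.276 ]
((0.19593981150041628, -0.869504146512174), 1.0270848040227536)
((-0.5634825047737024, 0.09314595915603974), 1.0430381846957737)
the job is handed in; nothing more can be done
None
```

I pushed the drawer fully home, then turned the crank one full clockwise turn; the knob ended about 2 mm from its start, the mill had shifted about 2 mm, and the job is handed in (no verdict came back).

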